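Hook a stuck dial carrier out of its guide

ROBOT

A 7-joint arm with a two-finger parallel gripper is mounted at the origin on a cart in front of the work surface, level with it; the furniture and walls round the work are solid. World frame = base frame: x ahead of the robot, y to its left, z up, the work surface at z = 0. Lengths are in m, angles in rad, forces in N, time in s.
With the tool pointing down it reaches from about 0.4 to 0.85 m from the base axis. Payload 10.4 kg.
Tool frame: the origin (TCP) lies on the centre line of the jaws, within the pads' length; the fingertips stand 14 mm ahead of it and the grasp point (between the pads) lies 5 mm behind it (manip.tip_reach is the distance from the TCP to the fingertips, in m); z points along the fingers, y is the line along which they close (so a half turn about z gives the same grasp; the last joint's range is limited). The gripper opens to 85 mm and grips with 20 to 120 N. Pads are 22 mm wide; open, the fingers measure 114 mm over their backs; the gripper's body (76 mm by 85 mm) begins 54 mm behind the grasp point. The pads swing forward as they close: fully open they stand 13 mm farther back than shut.
Start: joints at [-1.144, 0.332, -0.065, 1.46, 0.022, 1.35, -0.088], TCP at [0.272, 0.563, 0.245] pointing down, gripper open.
Joint ranges: [-2.6, 2.6], [-0.5, 2.12], [-1.47, 1.34], [0.16, 2.42], [-1.27, 4.41], [0.06, 2.06], [-2.6, 2.6]. Speed limits (rad/s): [2.22, 2.22, 2.79, 2.79, 3.14, 3.14, 3.14].

INTERFACE

Orientations are given as a unit quaternion [x, y, z, w].
In Python, from workcell import manip gives the robot as it stands.
- The arm moves only by the shell command python3 -m pendant 'ROWS' [FORCE]. ROWS is JSON, a list of rows, each a list of 7 numbers: the shift along the tool's x, y, z in units of 50 mm (1.0 is 50 mm), then the turn, a rotation vector about the tool's x, y, z in units of 8 degrees (1.0 is 8 degrees), then the opening, from -1 (shut) to 1 (fully open), so that 0 is half open. In form: [[dx, dy, dz, ax, ay, az, jaw], ...]. A call has exactly 10 rows; each row is the pose to reach, as a shift and turn from the pose commanded when the call began, along the tool's axes at that moment; what a row does not reach only later rows make up. A row lasts 1/8 s, in which the tool goes at most 62.5 mm and 10.7 degrees, less where a joint would pass 70% of its speed; a pose out of reach is approached as far as the arm can. A call with a gripper value outside its range is refused whole. The fingers move at their own pace and stop on an object; FORCE is the grip in N (left out, the last holds). Time passes only in rows, so rows that repeat a pose let the fingers close, or fill a call up. It gives the time, the measured TCP pose, the force, the opening and the grip force at its end, in the units of the state.
- manip.get_obs(): the state, without advancing time (a new reading comes with each control period).
- manip.camera(name): name is "scene" or "top"; returns (picture, depth): 400x640x3 uint8, red, green, blue; 400x640 float32, m along the optical axis (not along the pixel's ray), 0 where there is no reading.
- manip.get_calibration(name): a dict with "fx", "fy", "cx", "cy" (pixels), "xyz" and "orientation" of the camera in the world. Camera axes: x right, y up, looking along -z (the intrinsics and any distortion apply to the point x, -y, -z); pixel columns grow to the right and rows downward; lengths in m; the calibration is good to about 2 mm. A picture is of the moment at which its call begins. get_calibration takes no time and is no camera call.
- manip.hand_in(): hands the job in; it is judged then, once.
Trained networks look in the newest picture that a camera, given by its name, has taken for a name from the list of things; names that differ only in an ending like _2 or _b are one class to them, and where a whole thing is asked for, a point or a joint stands for the part that bears it (a point fixed in the world has none). Each returns a list of dicts, best first, with "p" (0 to 1); they miss things now and then, are a little off and sometimes report something else, mostly with a low value. They report only what shows in the picture. A call takes as long as a camera call.
- manip.find_in(thing, camera): "box" ([left, top, right, bottom] in pixels, round what is visible of it).
- manip.trace(thing, camera): "pixels" (400x640 bool, what is visible of it) and "box" ([left, top, right, bottom] in pixels, round what is visible of it).
- manip.tip_of(thing, camera): "pixel" ([column, row] in pixels: a listed point, or the origin of a listed thing).
The state is a dict: "clock": time; "joint_pos": joint angles; "joint_velocities": joint speeds; "tau": joint torques, N m; "position": TCP position; "ee_rot": TCP orientation; "ft_force": force on the tool from outside, world axes, zero at the start; "torque": the same for the moment, N m; "grip_width": opening from 0.0 (shut) to 1.0 (fully open); "grasp_force": force on a finger pad.
Only numpy, scipy, OpenCV 4.12 (cv2) and the standard library are available. Lean on these libraries where they do the work, as an engineer would, in place of code of your own. Each camera call takes 0.05 s, during which the arm holds its last target. There are 200 camera calls.

TASK

The blue dial carrier has slipped too far into its slotted guide block to be taken by the fingers. Reach the red-handled hooked pick down through the slot into the carrier's eye, drag the carrier out until its front end sticks about 40 mm out of the mouth, and put the pick back in its wooden cradle; then take the carrier by its front end, draw it straight out and lay it down, without dropping it, dial up in the middle of the green mat. Keep the carrier level all the time and leave the tin, the loupe and the spool where they are.

Things in the scene. Friction and masses are not known exactly. Their poses are not given: they have to be found in the camera images.
- guide: Fixed aluminium block with dark roof plates, 140 (x) x 76 x 52 mm high. Origin at bench level under the middle of its open mouth (the plane x = 0); x points into the channel. Channel floor 30 mm up, 47 mm wide, 14 mm high, closed 132 mm in. Roof from 44 to 52 mm up; the slot in it is 13 mm wide, on the centre line, open at the mouth, 100 mm long.
- carrier_center (a point): Centre of the loose blue carrier, a plate 90 (x) x 44 (y) x 12 mm, 0.13 kg, white dial on top. It lies on the channel floor, 1.5 mm clear at each side, x along the guide's x; its front end (x = -45 mm) starts 20 to 40 mm inside the mouth. About 1 N of friction. To lay it down, hold it with just the fingertips across its 44 mm width, 20 mm behind the front end.
- carrier_front (a point): Middle of the carrier's front end face, half-way up the plate; axes as the carrier's.
- carrier_eye (a point): Centre, half-way down, of the eye: a rectangular hole right through the carrier, 16 mm (x) x 22 mm (y), 18 mm behind the front end, seen under the guide's slot. The bar in front of it is 10 mm thick.
- pick_grip (a point): Middle of the pick's red handle, where to grip it. Handle 86 (x) x 14 (y) x 16 mm (z); a 5 mm steel shaft goes on along its x at the same height and turns straight down 100 mm from this point. z is up as it lies in the cradle. About 0.06 kg.
- pick_tip (a point): Lower end of the pick's downturned 5 mm hook: 100 mm ahead (x) of and 30 mm below (z) the middle of the handle. With the tip 33 mm above the bench it is 9 mm down in the eye and the shaft is clear above the guide's roof.
- cradle: Fixed wooden cradle, base 84 (x) x 50 x 8 mm; two notched posts 64 mm apart along x, each 10 mm thick, 55 mm high, carry the ends of the pick's handle, whose middle lies free between them. Notches 22 mm wide at the bottom (37 mm up), flaring upward. Origin at bench level under its middle.
- cradle_rest (a point): Where the middle of the handle lies when the pick is home: 45 mm above the cradle's origin; the pick's x axis then points along the cradle's x.
- mat: Fixed green mat, 120 (x) x 160 (y) x 3 mm. Origin in the middle of its underside, at bench level.
- tin: Bystander: grey tin with a pale lid, 44 mm across, 56 mm high; origin in the middle of its underside.
- loupe: Bystander: black eye loupe standing, 34 mm across, 34 mm high; origin in the middle of its underside.
- spool: Bystander: white spool, 28 mm across, 14 mm high; origin in the middle of its underside.

How it is judged:
By the outcome, as a careful person would: the job done as asked, in the order asked, and still so for the second after the job is handed in, with the robot touching nothing.
It also fails if it takes over 61 s, if anything falls off the work surface, if the arm or the gripper's body presses on something with over 40 N, if the wrist force passes 120 N, or if a joint passes its speed limit or range.

## Working session

There is one attempt and no reset: what is moved stays moved. The work goes in short steps, Python scripts to look and compute and a shell command to move; the robot and the scene stay as the last step left them, time stands still between calls to the robot, and variables do not carry over. Pictures are saved under pics/ and viewed, at most 10 in all, crops included, and the job is handed in when it is done.

```bash
mkdir -p pics; ls; cat > h.py <<'E'
import numpy as np, cv2
from scipy.spatial.transform import Rotation as R
from workcell import manip
def cal(n):
    c=manip.get_calibration(n); return c,R.from_quat(c["orientation"]).as_matrix(),np.array(c["xyz"])
def ray(n,px):
    c,M,o=cal(n); d=M@np.array([(px[0]-c["cx"])/c["fx"],-(px[1]-c["cy"])/c["fy"],-1]); return o,d
def atz(n,px,z):
    o,d=ray(n,px); return o+d*(z-o[2])/d[2]
def cloud(n,D):
    c,M,o=cal(n); v,u=np.mgrid[:D.shape[0],:D.shape[1]]
    P=np.stack([(u-c["cx"])/c["fx"]*D,-(v-c["cy"])/c["fy"]*D,-D],-1)
    return P@M.T+o
def proj(n,p):
    c,M,o=cal(n); q=M.T@(np.array(p)-o); return c["cx"]+c["fx"]*q[0]/-q[2], c["cy"]-c["fy"]*q[1]/-q[2]
def save(im,f): cv2.imwrite(f,im[...,::-1])
E
python3 - <<'E'
from h import *
for n in("scene","top"):
    im,D=manip.camera(n); save(im,f"pics/{n}0.png"); np.save(f"{n}0.npy",D); print(n,manip.get_calibration(n))
    for t in["guide","carrier_center","carrier_front","carrier_eye","pick_grip","pick_tip","cradle","cradle_rest","mat","tin","loupe","spool"]:
        r=manip.tip_of(t,n)
        for q in r[:2]: print(t,q["pixel"],round(q["p"],2))
print(manip.get_obs())
E
```

```text
pics
scene {'fx': 438.7746691788257, 'fy': 438.7746691788257, 'cx': 320.98255053342314, 'cy': 198.01545566214745, 'xyz': array([-0.39605052, -0.58753935,  0.55655014]), 'orientation': array([ 0.4616048 , -0.27985492, -0.43662057,  0.71969765])}
guide [372.0, 224.1] 0.55
carrier_center [217.5, 196.4] 0.69
carrier_center [382.9, 202.4] 0.43
carrier_front [376.3, 210.2] 0.53
carrier_eye [380.2, 207.1] 0.62
pick_grip [218.1, 198.3] 0.56
pick_tip [244.5, 191.9] 0.44
pick_tip [380.2, 260.7] 0.25
cradle [221.7, 212.1] 0.78
cradle_rest [219.9, 198.0] 0.8
mat [271.7, 229.4] 0.56
tin [430.5, 238.0] 0.95
tin [271.6, 227.8] 0.49
loupe [431.1, 261.7] 0.76
spool [377.7, 261.9] 0.61
spool [430.0, 241.8] 0.28
top {'fx': 399.7559897680066, 'fy': 399.7559897680066, 'cx': 317.2491129623738, 'cy': 200.03529275587826, 'xyz': array([ 0.35052024, -0.10523957,  1.04385852]), 'orientation': array([-0.0694051 ,  0.07084479,  0.71211808, -0.69501927])}
guide [361.5, 190.8] 0.68
guide [203.0, 238.9] 0.38
carrier_center [361.3, 163.9] 0.56
carrier_front [364.2, 179.7] 0.61
carrier_eye [363.1, 170.0] 0.59
pick_ti
[... 274 characters left out ...]
'joint_pos': array([-1.14358622,  0.3322112 , -0.06469256,  1.46007771,  0.02162828,
        1.34991915, -0.08846669]), 'joint_velocities': array([-0.00259969,  0.00045514, -0.00014047, -0.00147797,  0.00021987,
       -0.00154589, -0.00118774]), 'tau': array([-1.04635183e-03, -6.25234652e+01,  4.87025175e-02, -3.91819060e+01,
        1.65323803e-02,  2.04565127e-03,  4.76121363e-05]), 'position': array([0.27175296, 0.56285457, 0.24534117]), 'ee_rot': array([2.22996631e-01, 9.74819214e-01, 3.81983874e-05, 1.42450559e-05]), 'ft_force': array([ 0.47175034, -0.04627087, -0.21554485]), 'torque': array([-0.03540516,  0.00507331,  0.01477105]), 'grasp_force': 0.0, 'grip_width': 0.9973643301690764}
```

View pictures.

```bash
python3 - <<'E'
import cv2
a=cv2.imread("pics/top0.png")[140:280,170:470]; cv2.imwrite("pics/t1.png",cv2.resize(a,None,fx=2.6,fy=2.6,interpolation=cv2.INTER_CUBIC))
b=cv2.imread("pics/scene0.png")[150:300,170:470]; cv2.imwrite("pics/s1.png",cv2.resize(b,None,fx=2.6,fy=2.6,interpolation=cv2.INTER_CUBIC))
E
```

```text
(no output)
```

View pics/t1.png

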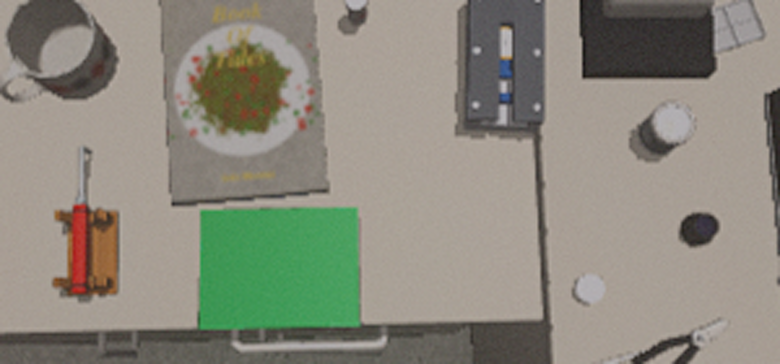

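View pics/s1.png

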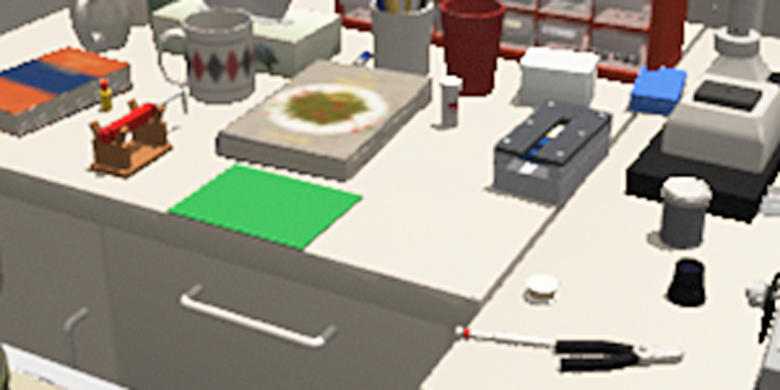

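```bash
cat > m.py <<'E'
from h import *
T=cv2.imread("pics/top0.png"); D=np.load("top0.npy"); P=cloud("top",D)
H=cv2.cvtColor(T,cv2.COLOR_BGR2HSV).astype(int); v,u=np.mgrid[:400,:640]
def box(l,t,r,b): return (u>=l)&(u<r)&(v>=t)&(v<b)
def rect(m,z,name):
    m=cv2.morphologyEx(m.astype(np.uint8),cv2.MORPH_OPEN,np.ones((2,2))) if z is None else m.astype(np.uint8)
    ys,xs=np.nonzero(m); pts=np.array([atz("top",(x,y),z)[:2] for x,y in zip(xs,ys)],np.float32)
    r=cv2.minAreaRect(pts*1000); zz=P[...,2][m>0]
    print(name,len(pts),"c",np.round(r[0],1),"wh",np.round(r[1],1),"ang",round(r[2],2),"mean",np.round(pts.mean(0)*1000,1),"zmed",np.round(np.median(zz)*1000,1)); return pts
z=P[...,2]
print("bench z",np.median(z[box(300,220,345,260)&(H[...,1]<60)]), "near spool",np.median(z[200:215,380:400]))
for n in(0.040,0.046):
    rect((z>n)&(z<.062)&box(335,130,388,192),.052,"roof")
rect((H[...,0]>45)&(H[...,0]<80)&(H[...,1]>100)&box(240,210,315,275),.003,"mat")
p=rect(((H[...,0]<8)|(H[...,0]>172))&(H[...,1]>150)&box(190,210,212,260),.051,"handle")
q=rect(box(190,190,212,220)&(z>.03)&(z<.07),.045,"shaft?")
print(np.round(z[194:262:2,196:216]*1000).astype(int))
E
python3 m.py
```

```text
bench z -0.001029632971073724 near spool -0.0007912299787947719
roof 1478 c [ 652.  -233.9] wh [ 75.6 141.2] ang 86.86 mean [ 653.1 -234.7] zmed 51.2
roof 1370 c [ 652.2 -234.1] wh [ 75.1 140.9] ang 86.86 mean [ 653.6 -235. ] zmed 51.3Traceback (most recent call last):
  File "m.py", line 14, in <module>
    rect((H[...,0]>45)&(H[...,0]<80)&(H[...,1]>100)&box(240,210,315,275),.003,"mat")
    ~~~~^^^^^^^^^^^^^^^^^^^^^^^^^^^^^^^^^^^^^^^^^^^^^^^^^^^^^^^^^^^^^^^^^^^^^^^^^^^^
  File "m.py", line 7, in rect
    ys,xs=np.nonzero(m); pts=np.array([atz("top",(x,y),z)[:2] for x,y in zip(xs,ys)],np.float32)
                                       ~~~^^^^^^^^^^^^^^^
  File "h.py", line 9, in atz
    o,d=ray(n,px); return o+d*(z-o[2])/d[2]
        ~~~^^^^^^
  File "h.py", line 7, in ray
    c,M,o=cal(n); d=M@np.array([(px[0]-c["cx"])/c["fx"],-(px[1]-c["cy"])/c["fy"],-1]); return o,d
          ~~~^^^
  File "h.py", line 5, in cal
    c=manip.get_calibration(n); return c,R.from_quat(c["orientation"]).as_matrix(),np.array(c["xyz"])
ValueError: time passes only in moves, steps and waits
```

```bash
python3 - <<'E'
import cv2,numpy as np
a=cv2.imread("pics/top0.png")
l=[cv2.resize(a[136:196,340:388],None,fx=9,fy=9,interpolation=cv2.INTER_NEAREST),cv2.resize(a[192:262,186:218],None,fx=7.714,fy=7.714,interpolation=cv2.INTER_NEAREST)]
l=[x[:540] for x in l]; cv2.imwrite("pics/c2.png",np.hstack(l)); print([x.shape for x in l])
E
```

```text
[(540, 432, 3), (540, 247, 3)]
```

View pics/c2.png

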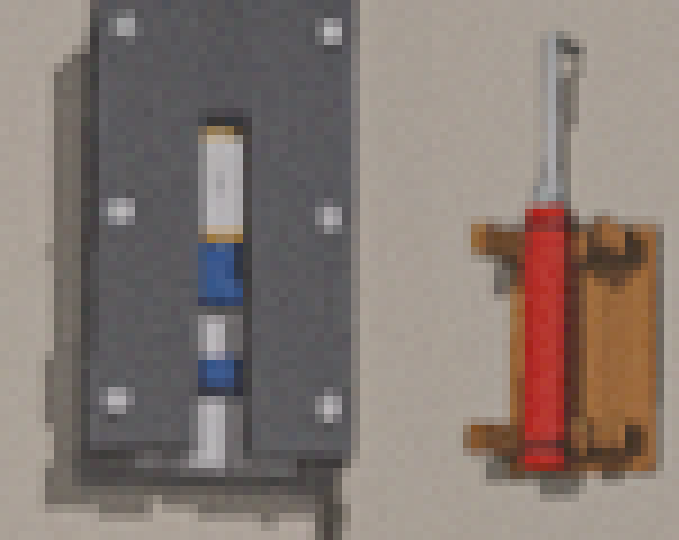

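```bash
python3 - <<'E'
import re
s=open("h.py").read().replace('from workcell import manip\n','from workcell import manip\nfrom functools import lru_cache\n@lru_cache\n'); open("h.py","w").write(s)
E
sed -i 's/^print(np.round(z\[194.*$//' m.py
cat >> m.py <<'E'
for nm,px in dict(slot_end=(364.2,148.8),eye_top=(364,169.9),eye_bot=(364,176),front=(364,179.9),slotL_far=(361.6,152),slotR_far=(366.8,152)).items():
    print(nm,np.round(atz("top",px,.052 if "slot" in nm else .042)*1000,1))
def w(name,m):
    print(name,np.round(np.median(P[m],0)*1000,1),m.sum())
w("tin top",box(415,170,440,200)&(z>.045)); w("loupe",box(425,215,450,240)&(z>.02)); w("spool",box(385,243,405,258)&(z>.008))
# handle axis line, using shaft pixels
m=(box(202,195,211,219))&(T.astype(int).sum(-1)>0)
print(np.round(z[196:262:3,200:222]*1000).astype(int))
ph=p-p.mean(0); U,S,V=np.linalg.svd(ph,full_matrices=False); print("handle dir",V[0],np.degrees(np.arctan2(V[0][1],V[0][0])))
print("tip",np.round(atz("top",(204.3+0.3,197.5),.045)*1000,1), "hole", np.round(atz("top",(202.6,200.3),.045)*1000,1))
b=(H[...,0]>8)&(H[...,0]<22)&(H[...,1]>110)&box(186,215,220,260)
w("post tops?",b&(z>.047)); w("base",b&(z>.003)&(z<.015))
rect(b&(z>.003)&(z<.015),.008,"base")
rect(b&(z>.045),.055,"posts")
E
python3 m.py
```

```text
bench z -0.001029632971073724 near spool -0.0007912299787947719
roof 1478 c [ 652.  -233.9] wh [ 75.6 141.2] ang 86.86 mean [ 653.1 -234.7] zmed 51.2
roof 1370 c [ 652.2 -234.1] wh [ 75.1 140.9] ang 86.86 mean [ 653.6 -235. ] zmed 51.3
mat 2773 c [449.3  -1.9] wh [157.5 119.2] ang 89.21 mean [448.8  -2. ] zmed 1.9
handle 186 c [467.8 184.3] wh [83. 15.] ang 1.84 mean [468.9 183.9] zmed 51.5
shaft? 63 c [539.6 185.4] wh [12.6 59.4] ang 88.61 mean [534.9 184.9] zmed 46.5
slot_end [ 682.9 -234.9   52. ]
eye_top [ 629. -233.   42.]
eye_bot [ 612.7 -232.2   42. ]
front [ 602.3 -231.7   42. ]
slotL_far [ 674.4 -227.8   52. ]
slotR_far [ 674.1 -241.3   52. ]
tin top [ 574.2 -392.5   54.4] 238
loupe [ 476.8 -423.1   28.9] 102
spool [ 419.7 -310.9   13.3] 97
[[  -1   49   44   -2   -3   -4   -2   -2   -3    1   -1   -2   -1    0
    -3   -2   -2    0   -3    1    2   -1]
 [   4   48   46   23   26   17   -1   -3   -1    1    1   -3   -2   -1
     0    3   -3   -5   -2   -2    0   -2]
 [   3   46   46   -1    0   -1    2    0    0    2    2   -2    0   -3
     0   -3   -2   -4   -4   -2   -1  
[... 1804 characters left out ...]
   5    2    1   -6    1    1   -3    1]
 [  40   39    6    6    6    9    6    8    8    5    7    3    7    3
     5   -3   -2 1044   -2    0    0    1]
 [  -1    0   -4   -3    1    0   -1   -1   -5   -5   -1    0   -1    1
    -2   -2   -1   -1   -3    0   -2    3]
 [   1   -1   -4   -5   -5    1    0    0   -1   -4    0    2   -1   -1
     1   -2   -4   -2    2    0   -3   -1]]
handle dir [-0.99984056 -0.01785688] -178.9768
tip [565.2 177.5  45. ] hole [558.  182.4  45. ]
post tops? [495.2 198.8  53.4] 50
base [468.2 173.3   6.7] 270
base 270 c [468.8 183.8] wh [80.8 46.9] ang 1.53 mean [467.6 175.9] zmed 6.7
posts 57 c [467.3 183.3] wh [74.4 44.9] ang 1.67 mean [466.1 183.8] zmed 53.1
```

```bash
cat > go.py <<'E'
import sys; from h import *
# usage: go.py x y z(mm) yaw_deg(of tool y minus 90)
def units(x,y,z,yaw,o=None):
    o=o or manip.get_obs(); p=np.array(o["position"]); Q=R.from_quat(o["ee_rot"])
    M=Q.as_matrix()
    best=None
    for k in(0,180):
        a=np.radians(yaw+k); ty=np.array([-np.sin(a),np.cos(a),0]); tz=np.array([0,0,-1.]); tx=np.cross(ty,tz)
        rv=(Q.inv()*R.from_matrix(np.stack([tx,ty,tz],1))).as_rotvec(degrees=True)
        if best is None or np.linalg.norm(rv)<np.linalg.norm(best): best=rv
    d=M.T@(np.array([x,y,z])/1000-p)
    print("pos",np.round(p*1000,1),"shift",np.round(d/.05,3),"turn",np.round(best/8,3),"clock",round(o["clock"],2))
if __name__=="__main__": units(*map(float,sys.argv[1:5]))
E
python3 - <<'E'
from h import *
D=np.load("scene0.npy"); P=cloud("scene",D); z=P[...,2]; T=cv2.imread("pics/scene0.png"); H=cv2.cvtColor(T,cv2.COLOR_BGR2HSV).astype(int)
v,u=np.mgrid[:400,:640]
def rect(m,zz,n):
    ys,xs=np.nonzero(m); pts=np.array([atz("scene",(x,y),zz)[:2] for x,y in zip(xs,ys)],np.float32)*1000
    r=cv2.minAreaRect(pts); print(n,len(pts),np.round(r[0],1),np.round(r[1],1),round(r[2],2),"z",np.median(z[m]))
rect((u>355)&(u<408)&(v>185)&(v<228)&(z>.045)&(z<.062),.052,"roof")
rect((H[...,0]>45)&(H[...,0]<80)&(H[...,1]>100)&(u>230)&(u<312)&(v>205)&(v<250),.003,"mat")
# top view roof sides
T=cv2.imread("pics/top0.png").astype(int).sum(-1); L=[];S=[]
for r in range(140,184,2):
    for(a,b,o)in((346,356,L),(360,365,S),(364,370,S),(374,384,L)):
        g=np.diff(T[r,a:b]); k=np.argmax(abs(g)); w=abs(g[max(k-1,0):k+2]); c=a+.5+max(k-1,0)+(w*np.arange(len(w))).sum()/w.sum()
        p=atz("top",(c,r),.052)[:2]*1000; o.append((a,*p))
for o in(L,S):
    for a in sorted({q[0] for q in o}):
        q=np.array([t[1:] for t in o if t[0]==a and (o is L or t[1]<680)]); f=cv2.fitLine(q.astype(np.float32),cv2.DIST_HUBER,0,.01,.01).ravel(); print(a,np.degrees(np.arctan(f[1]/f[0])),"y at x=640",f[3]+(640-f[2])*f[1]/f[0])
E
python3 go.py 468 184.2 140 1.6
```

```text
roof 605 [ 642.9 -236. ] [ 79.5 149.5] 86.58 z 0.050361494798847994
mat 1307 [445.4  -2.7] [158.3 118.2] 89.89 z 0.0018363076701998216
346 -3.2579656 y at x=640 -192.58844
374 -3.3432033 y at x=640 -270.97366
360 -3.1797242 y at x=640 -227.313
364 -5.560468 y at x=640 -237.82132
pos [271.8 562.9 245.3] shift [-6.827 -5.114  2.106] turn [ 1.000e-03  0.000e+00 -3.421e+00] clock 1.3
```

```bash
python3 -m pendant '[[-0.8,-0.6,0.2,0,0,-0.4,0.3],[-1.6,-1.2,0.4,0,0,-0.8,0.3],[-2.4,-1.8,0.6,0,0,-1.2,0.3],[-3.2,-2.4,0.9,0,0,-1.6,0.3],[-4,-3,1.2,0,0,-2,0.3],[-4.8,-3.6,1.4,0,0,-2.4,0.3],[-5.6,-4.2,1.7,0,0,-2.8,0.3],[-6.4,-4.8,2,0,0,-3.2,0.3],[-6.83,-5.11,2.1,0,0,-3.42,0.3],[-6.83,-5.11,2.1,0,0,-3.42,0.3]]' 60; python3 go.py 468 184.2 40 1.6
```

```text
clock: 2.55
position: [0.4689, 0.1821, 0.1401]
ee_rot: [-0.012, 1.0, -0.0, -0.0]
ft_force: [-0.2, 0.4, -0.8]
grip_width: 0.649
grasp_force: 0.0
pos [468.9 182.1 140.1] shift [0.017 0.044 2.001] turn [-0.005 -0.001 -0.029] clock 2.55
```

```bash
python3 -m pendant '[[0,0,0.5,0,0,0,0.2],[0,0.04,1,0,0,0,0.2],[0,0.04,1.5,0,0,0,0.2],[0,0.04,1.8,0,0,0,0.2],[0,0.04,2,0,0,0,0.2],[0,0.04,2,0,0,0,-0.3],[0,0.04,2,0,0,0,-1],[0,0.04,2,0,0,0,-1],[0,0.04,2,0,0,0,-1],[0,0.04,2,0,0,0,-1]]' 60; python3 -c "
from h import *
print(manip.get_obs()['grip_width']*85)
im,D=manip.camera('scene');save(im,'pics/s2.png');cv2.imwrite('pics/s2c.png',cv2.resize(im[120:260,150:310,::-1],None,fx=4,fy=4))"
```

```text
clock: 3.8
position: [0.4687, 0.1866, 0.0412]
ee_rot: [-0.014, 1.0, 0.0, 0.001]
ft_force: [-1.1, 0.2, 6.1]
grip_width: 0.152
grasp_force: 59.5
12.891261428047956
```

View pics/s2c.png

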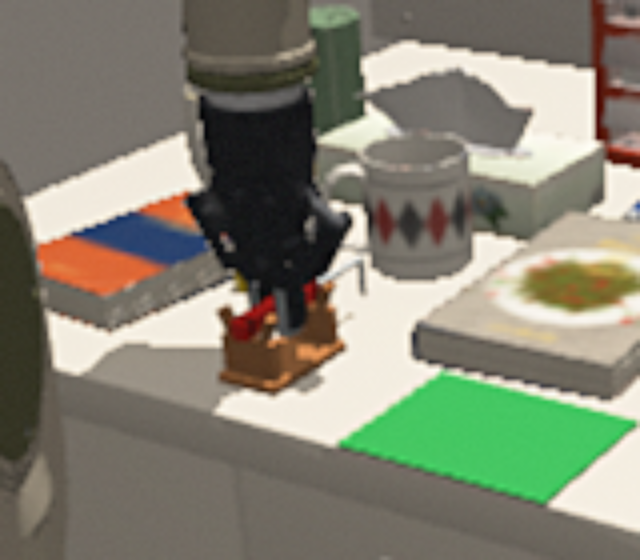

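```bash
python3 -m pendant '[[0,0,-0.5,0,0,0,-1],[0,0,-1.3,0,0,0,-1],[-0.05,-0.5,-2,0,0,0.1,-1],[-0.1,-1.4,-2.2,0,0,0.2,-1],[-0.2,-2.4,-2.2,0,0,0.3,-1],[-0.4,-3.4,-2.2,0,0,0.4,-1],[-0.5,-4.4,-2.2,0,0,0.5,-1],[-0.6,-5.4,-2.2,0,0,0.6,-1],[-0.7,-6.4,-2.2,0,0,0.6,-1],[-0.75,-7.2,-2.2,0,0,0.6,-1]]' 60
python3 -m pendant '[[-0.02,-0.6,0,0,0,0,-1],[-0.02,-1,0,0,0,0,-1],[-0.02,-1,0,0,0,0,-1],[-0.02,-1,0,0,0,0,-1],[-0.02,-1,0,0,0,0,-1],[-0.02,-1,0,0,0,0,-1],[-0.02,-1,0,0,0,0,-1],[-0.02,-1,0,0,0,0,-1],[-0.02,-1,0,0,0,0,-1],[-0.02,-1,0,0,0,0,-1]]'
python3 go.py 520.7 -226.9 60 -3.2
python3 -c "
from h import *
im,D=manip.camera('top');save(im,'pics/t3.png');np.save('t3.npy',D);a=im[130:230,330:400,::-1]
im,D=manip.camera('scene');save(im,'pics/s3.png');b=im[150:250,340:430,::-1]
cv2.imwrite('pics/c3.png',np.hstack([cv2.resize(q,None,fx=5,fy=5) for q in(a,b)]))"
```

```text
clock: 5.1
position: [0.5154, -0.1747, 0.1504]
ee_rot: [0.029, 1.0, -0.0, 0.0]
ft_force: [1.0, 0.7, -1.7]
grip_width: 0.151
grasp_force: 58.7
clock: 6.35
position: [0.5138, -0.2225, 0.1503]
ee_rot: [0.028, 1.0, 0.0, 0.0]
ft_force: [0.1, 0.3, 0.1]
grip_width: 0.152
grasp_force: 58.7
pos [ 513.8 -222.5  150.3] shift [-0.143 -0.08   1.806] turn [ 0.     0.    -0.002] clock 6.35
```

View pics/c3.png

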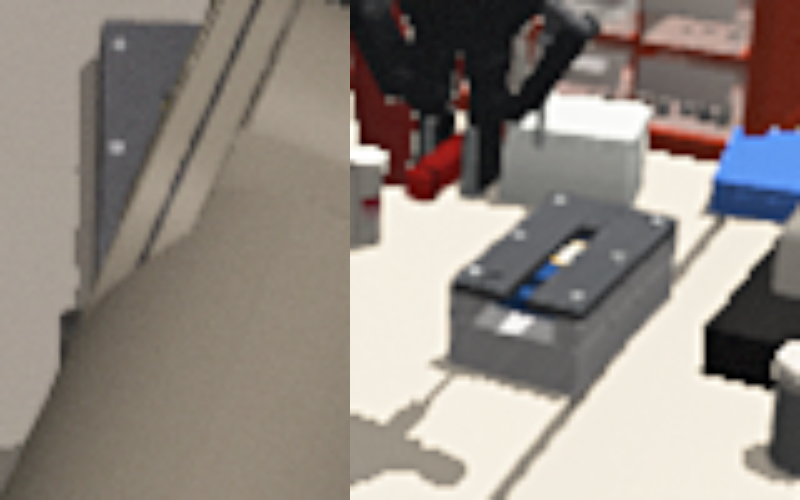

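```bash
python3 - <<'E'
from h import *
print("tip pred",np.round(proj("scene",(.6127,-.2281,.1241)),1),"hook top",np.round(proj("scene",(.6127,-.2281,.1541)),1))
c=np.array([.652,-.234]); a=np.radians(-3.2); ex=np.array([np.cos(a),np.sin(a)]); ey=np.array([-ex[1],ex[0]])
for i,j in((-70,-38),(-70,38),(70,38),(70,-38)):
    print("corner",i,j,np.round(proj("scene",(*(c+ex*i/1e3+ey*j/1e3),.052)),1))
e=c+ex*(-70+38.4)/1e3; print("eye",e,proj("scene",(*e,.042)))
im=cv2.imread("pics/s3.png")
for n,(x,y,z) in dict(tip=(.6127,-.2281,.1241),top=(.6127,-.2281,.1541)).items():
    pass
a=cv2.resize(im[160:235,355:415],None,fx=8,fy=8,interpolation=cv2.INTER_NEAREST); 
def dot(p,col):
    u,v=proj("scene",p); cv2.circle(a,(int((u+.5-355)*8),int((v+.5-160)*8)),3,col,-1)
dot((.6127,-.2281,.1241),(0,0,255)); dot((.6127,-.2281,.1541),(0,0,255))
for i,j in((-70,-38),(-70,38),(70,38),(70,-38),(-70,6.5),(-70,-6.5),(30,6.5),(30,-6.5)): dot((*(c+ex*i/1e3+ey*j/1e3),.052),(0,255,0))
for i in(-50+10,-50+26): dot((*(c+ex*(i-0)/1e3),.042),(0,255,255))
cv2.imwrite("pics/c4.png",a)
E
```

```text
tip pred [377.5 179. ] hook top [378.2 168.2]
corner -70 -38 [386.1 211.9]
corner -70 38 [359.5 205.4]
corner 70 38 [380.8 187.5]
corner 70 -38 [405.6 192.9]
eye [ 0.62044927 -0.23223604] (np.float64(378.37515285936666), np.float64(206.5446594586685))
```

View pics/c4.png

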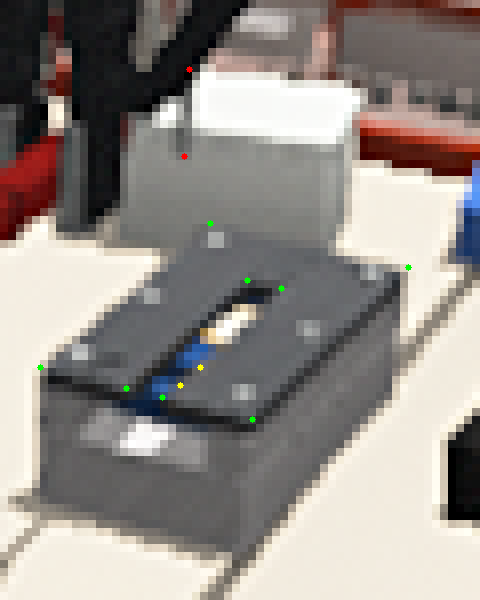

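```bash
python3 -m pendant '[[-0.05,-0.03,0.3,0,0,0,-1],[-0.1,-0.06,0.7,0,0,0,-1],[-0.13,-0.08,1.1,0,0,0,-1],[-0.13,-0.08,1.25,0,0,0,-1],[-0.13,-0.08,1.25,0,0,0,-1],[-0.13,-0.08,1.25,0,0,0,-1],[-0.13,-0.08,1.25,0,0,0,-1],[-0.13,-0.08,1.25,0,0,0,-1],[-0.13,-0.08,1.25,0,0,0,-1],[-0.13,-0.08,1.25,0,0,0,-1]]'
python3 go.py 520.7 -226.9 60 -3.2
python3 - <<'E'
from h import *
im,D=manip.camera('scene');save(im,'pics/s4.png'); im=im[...,::-1]
a=cv2.resize(im[170:225,355:410],None,fx=10,fy=10,interpolation=cv2.INTER_CUBIC)
o=manip.get_obs();p=o["position"]; d=np.array([np.cos(np.radians(-3.2)),np.sin(np.radians(-3.2))])
t=p[:2]+d*.0995; z=p[2]-.0412+.015
for q in((*t,z),(*t,z+.03)):
    u,v=proj("scene",q); cv2.circle(a,(int((u+.5-355)*10),int((v+.5-170)*10)),3,(0,0,255),-1)
cv2.imwrite("pics/c5.png",a); print(t,z)
E
```

```text
clock: 7.7
position: [0.5201, -0.2268, 0.0879]
ee_rot: [0.028, 1.0, 0.0, 0.0]
ft_force: [0.0, -0.3, -0.5]
grip_width: 0.152
grasp_force: 58.7
pos [ 520.1 -226.8   87.9] shift [-0.012 -0.001  0.557] turn [ 0.001  0.001 -0.001] clock 7.7
[ 0.61943688 -0.23240395] 0.061624149488200844
```

View pics/c5.png

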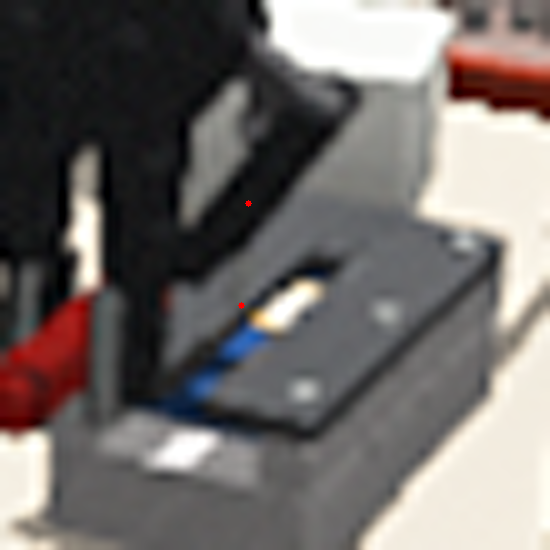

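```bash
python3 -m pendant '[[0,0,0.08,0,0,0,-1],[0,0,0.16,0,0,0,-1],[0,0,0.2,0,0,0,-1],[0,0,0.24,0,0,0,-1],[0,0,0.27,0,0,0,-1],[0,0,0.29,0,0,0,-1],[0,0,0.3,0,0,0,-1],[0,0,0.3,0,0,0,-1],[0,0,0.3,0,0,0,-1],[0,0,0.3,0,0,0,-1]]'
python3 - <<'E'
from h import *
im,D=manip.camera('scene');save(im,'pics/s5.png'); im=im[...,::-1]
a=cv2.resize(im[175:225,355:410],None,fx=10,fy=10,interpolation=cv2.INTER_CUBIC)
cv2.imwrite("pics/c6.png",cv2.convertScaleAbs(a,alpha=1.6,beta=20))
E
```

```text
clock: 9.0
position: [0.5201, -0.2268, 0.0728]
ee_rot: [0.028, 1.0, 0.0, 0.0]
ft_force: [-0.2, -0.1, -1.1]
grip_width: 0.154
grasp_force: 58.7
```

View pics/c6.png

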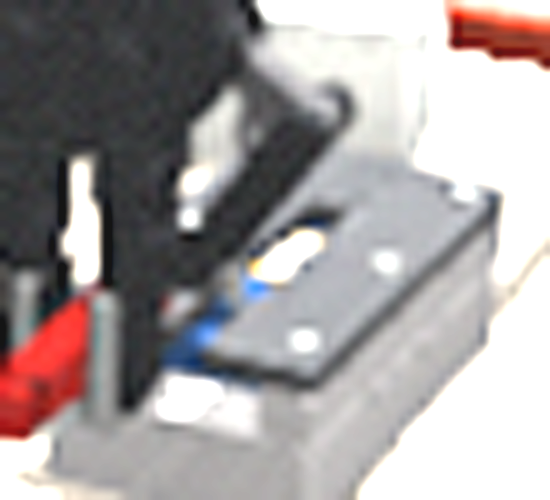

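```bash
python3 -m pendant '[[0,0,0.05,0,0,0,-1],[0,0,0.09,0,0,0,-1],[0,0,0.13,0,0,0,-1],[0,0,0.17,0,0,0,-1],[0,0,0.21,0,0,0,-1],[0,0,0.24,0,0,0,-1],[0,0,0.27,0,0,0,-1],[0,0,0.27,0,0,0,-1],[0,0,0.27,0,0,0,-1],[0,0,0.27,0,0,0,-1]]'
```

```text
clock: 10.3
position: [0.5201, -0.2269, 0.0594]
ee_rot: [0.028, 1.0, 0.0, 0.0]
ft_force: [-0.7, -0.2, -1.2]
grip_width: 0.155
grasp_force: 58.7
```

```bash
python3 -m pendant '[[0.1,0,0,0,0,0,-1],[0.24,0,0,0,0,0,-1],[0.4,0,0,0,0,0,-1],[0.56,0,0,0,0,0,-1],[0.72,0,0,0,0,0,-1],[0.88,0,0,0,0,0,-1],[1.04,0,0,0,0,0,-1],[1.14,0,0,0,0,0,-1],[1.2,0,0,0,0,0,-1],[1.2,0,0,0,0,0,-1]]'
python3 - <<'E'
from h import *
im,D=manip.camera('scene');save(im,'pics/s6.png'); im=im[...,::-1]
a=cv2.resize(im[175:235,335:410],None,fx=10,fy=10,interpolation=cv2.INTER_CUBIC)
m=np.array([.5821,-.2301]); e=np.array([np.cos(np.radians(3.2)),-np.sin(np.radians(3.2))]); n=np.array([-e[1],e[0]])
for i,j in((0,0),(-35,-22),(-35,22),(-40,-22),(-40,22)):
    u,v=proj("scene",(*(m+e*i/1e3+n*j/1e3),.042)); cv2.circle(a,(int((u+.5-335)*10),int((v+.5-175)*10)),3,(0,0,255),-1)
cv2.imwrite("pics/c7.png",a)
for t in("carrier_front","carrier_eye"): print([(q["pixel"],q["p"],atz("scene",q["pixel"],.036)) for q in manip.tip_of(t,"scene")[:2]])
E
```

```text
clock: 11.55
position: [0.4599, -0.2234, 0.0592]
ee_rot: [0.028, 1.0, 0.0, -0.0]
ft_force: [0.3, 0.8, -0.8]
grip_width: 0.154
grasp_force: 58.7
[([369.6, 220.8], 0.57, array([ 0.54310024, -0.23807398,  0.036     ])), ([373.4, 228.0], 0.27, array([ 0.51162801, -0.26072027,  0.036     ]))]
[([370.3, 216.2], 0.53, array([ 0.56805325, -0.23006367,  0.036     ]))]
```

View pics/c7.png

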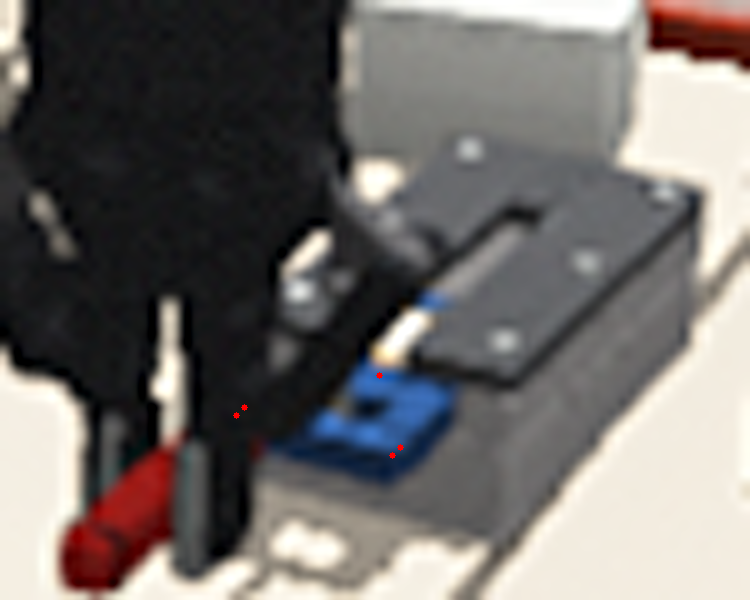

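```bash
python3 -m pendant '[[0.04,0,0,0,0,0,-1],[0.08,0,0,0,0,0,-1],[0.1,0,0,0,0,0,-1],[0.1,0,0,0,0,0,-1],[0.06,0,0,0,0,0,-1],[0,0,0,0,0,0,-1],[0,0,0,0,0,0,-1],[0,0,-0.2,0,0,0,-1],[0,0,-0.5,0,0,0,-1],[0,0,-0.9,0,0,0,-1]]'
python3 go.py 467.5 184.2 150 1.6
```

```text
clock: 12.95
position: [0.4601, -0.2236, 0.1056]
ee_rot: [0.028, 1.0, -0.0, 0.0]
ft_force: [-0.4, -0.3, -0.6]
grip_width: 0.148
grasp_force: 58.7
pos [ 460.1 -223.6  105.6] shift [ 0.311  8.151 -0.888] turn [-0.     0.002 -0.603] clock 12.95
```

```bash
python3 -m pendant '[[0,0.4,-0.5,0,0,0,-1],[0.05,1.2,-0.9,0,0,0,-1],[0.1,2.1,-0.9,0,0,-0.1,-1],[0.1,3.1,-0.9,0,0,-0.2,-1],[0.15,4.1,-0.9,0,0,-0.3,-1],[0.2,5.1,-0.9,0,0,-0.4,-1],[0.2,6.1,-0.9,0,0,-0.5,-1],[0.25,7.1,-0.9,0,0,-0.6,-1],[0.29,7.9,-0.9,0,0,-0.6,-1],[0.29,8.15,-0.9,0,0,-0.6,-1]]'
python3 -m pendant '[[0,0,0.2,0,0,0,-1],[0,0,0.5,0,0,0,-1],[0,0,0.8,0,0,0,-1],[0,0,0.9,0,0,0,-1],[0,0,0.9,0,0,0,-1],[0,0,0.9,0,0,0,-1],[0,0,0.9,0,0,0,-1],[0,0,0.9,0,0,0,-1],[0,0,0.9,0,0,0,-1],[0,0,0.9,0,0,0,-1]]'
python3 go.py 468.5 184.0 41 1.6
python3 - <<'E'
from h import *
im,D=manip.camera('scene');save(im,'pics/s7.png'); a=im[150:230,180:270,::-1]
im,D=manip.camera('top');save(im,'pics/t7.png');np.save("t7.npy",D); b=im[190:270,180:230,::-1]; c=im[140:220,340:390,::-1]
cv2.imwrite("pics/c8.png",np.hstack([cv2.resize(x,None,fx=4,fy=6,interpolation=cv2.INTER_CUBIC) for x in(a,b,c)]))
E
```

```text
clock: 14.2
position: [0.4683, 0.1868, 0.1504]
ee_rot: [-0.016, 1.0, 0.0, 0.001]
ft_force: [0.8, -0.2, -0.6]
grip_width: 0.153
grasp_force: 58.7
clock: 15.45
position: [0.4685, 0.1842, 0.1044]
ee_rot: [-0.014, 1.0, 0.0, 0.0]
ft_force: [0.3, 0.2, -0.5]
grip_width: 0.151
grasp_force: 58.7
pos [468.5 184.2 104.4] shift [ 1.000e-03 -4.000e-03  1.267e+00] turn [ 0.001  0.001 -0.001] clock 15.45
```

View pics/c8.png

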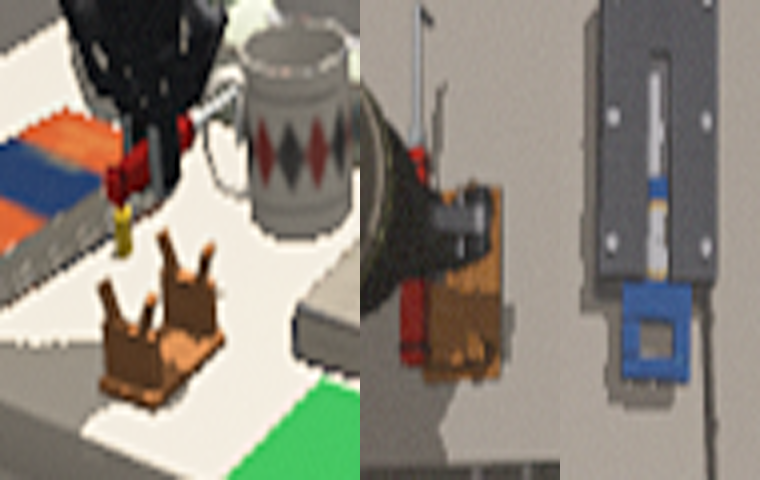

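```bash
python3 -m pendant '[[0,0,0.3,0,0,0,-1],[0,0,0.6,0,0,0,-1],[0,0,0.9,0,0,0,-1],[0,0,1.05,0,0,0,-1],[0,0,1.15,0,0,0,-1],[0,0,1.22,0,0,0,-1],[0,0,1.26,0,0,0,-1],[0,0,1.26,0,0,0,-1],[0,0,1.26,0,0,0,-0.6],[0,0,1.26,0,0,0,-0.2]]'
python3 -m pendant '[[0,0,0,0,0,0,0],[0,0,0,0,0,0,0.2],[0,0,0,0,0,0,0.2],[0,0,-0.3,0,0,0,0.2],[0,0,-0.8,0,0,0,0.2],[0,0,-1.5,0,0,0,0.2],[0,0,-2.2,0,0,0,0.2],[0,-0.5,-2.5,0,0,0.2,0.2],[0,-1.3,-2.5,0,0,0.4,0.2],[0,-2.1,-2.5,0,0,0.6,0.2]]'
python3 - <<'E'
from h import *
im,D=manip.camera('scene');save(im,'pics/s8.png'); a=im[150:230,180:270,::-1]
im,D=manip.camera('top');save(im,'pics/t8.png');np.save("t8.npy",D); b=im[190:270,180:230,::-1]; c=im[140:220,340:390,::-1]
cv2.imwrite("pics/c9.png",np.hstack([cv2.resize(x,None,fx=4,fy=4,interpolation=cv2.INTER_CUBIC) for x in(a,b,c)]))
H=cv2.cvtColor(im,cv2.COLOR_RGB2HSV).astype(int); v,u=np.mgrid[:400,:640]
m=(H[...,0]>100)&(H[...,0]<125)&(H[...,1]>110)&(u>345)&(u<385)&(v>184)&(v<210)
ys,xs=np.nonzero(m); p=np.array([atz("top",q,.042)[:2] for q in zip(xs,ys)],np.float32)*1000; print(len(p),cv2.minAreaRect(p),p.min(0),p.max(0))
m=((H[...,0]<8)|(H[...,0]>172))&(H[...,1]>150)&(u>190)&(u<212)&(v>210)&(v<260)
ys,xs=np.nonzero(m); p=np.array([atz("top",q,.051)[:2] for q in zip(xs,ys)],np.float32)*1000; print("handle",len(p),cv2.minAreaRect(p))
E
```

```text
clock: 16.8
position: [0.4687, 0.1843, 0.0415]
ee_rot: [-0.014, 1.0, 0.0, 0.0]
ft_force: [-0.3, -0.2, 0.3]
grip_width: 0.392
grasp_force: 0.0
clock: 18.05
position: [0.4711, 0.077, 0.1668]
ee_rot: [0.029, 1.0, 0.0, 0.0]
ft_force: [0.1, -0.6, 0.0]
grip_width: 0.598
grasp_force: 0.0
203 ((562.8467407226562, -229.96156311035156), (41.162628173828125, 42.046356201171875), 87.51366424560547) [ 541.1863  -251.43552] [ 583.9598  -208.57095]Traceback (most recent call last):
  File "<stdin>", line 9, in <module>
cv2.error: OpenCV(4.12.0) /io/opencv/modules/imgproc/src/convhull.cpp:143: error: (-215:Assertion failed) total >= 0 && (depth == CV_32F || depth == CV_32S) in function 'convexHull'
```

View pics/c9.png

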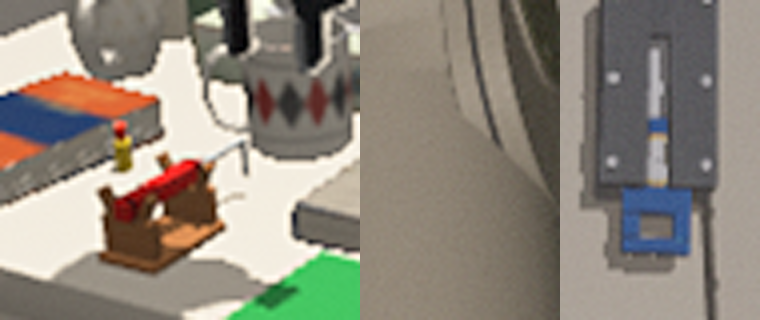

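```bash
python3 go.py 561 -229.4 85 -3.2; python3 -c "
from workcell import manip; print(manip.tip_reach)"
```

```text
pos [471.3  73.6 166.6] shift [-2.18  -5.931  1.639] turn [-0.007 -0.    -0.061] clock 18.15
0.014
```

```bash
python3 -m pendant '[[-0.3,-0.8,0,0,0,0,0.3],[-0.6,-1.7,0,0,0,0,0.3],[-1,-2.6,0,0,0,0,0.3],[-1.3,-3.5,0,0,0,0,0.3],[-1.6,-4.4,0.2,0,0,0,0.3],[-1.9,-5.2,0.6,0,0,0,0.3],[-2.18,-5.9,1,0,0,0,0.3],[-2.18,-6.03,1.4,0,0,0,0.3],[-2.18,-6.03,1.64,0,0,0,0.3],[-2.18,-6.03,1.64,0,0,0,0.3]]' 40
python3 go.py 561 -229.4 45 -3.2
python3 - <<'E'
from h import *
im,D=manip.camera('scene');save(im,'pics/s9.png'); np.save("s9.npy",D); P=cloud("scene",D)
o=manip.get_obs()["position"]; print(o)
m=(np.abs(P[...,0]-o[0])<.02)&(np.abs(P[...,1]-o[1])<.06)&(P[...,2]>.05)&(P[...,2]<.12)
for s in(1,-1):
    k=m&((P[...,1]-o[1])*s>0.01); q=P[k]; print(s,k.sum(), np.round(np.percentile(q,[0,2,10,50],axis=0)*1000,1) if k.sum() else None)
a=cv2.resize(im[160:235,335:410,::-1],None,fx=8,fy=8,interpolation=cv2.INTER_CUBIC)
e=np.array([np.cos(np.radians(-3.2)),np.sin(np.radians(-3.2))]); n=np.array([-e[1],e[0]])
for i in(-11,11):
  for j in(-27,27):
    u,v=proj("scene",(*(o[:2]+e*i/1e3+n*j/1e3),o[2]-.014)); cv2.circle(a,(int((u+.5-335)*8),int((v+.5-160)*8)),3,(0,0,255),-1)
cv2.imwrite("pics/c10.png",a)
E
```

```text
clock: 19.4
position: [0.5629, -0.2262, 0.0835]
ee_rot: [0.027, 1.0, 0.001, -0.001]
ft_force: [0.1, 0.9, 1.5]
grip_width: 0.652
grasp_force: 0.0
pos [ 562.9 -226.2   83.5] shift [ 0.033 -0.068  0.771] turn [ 0.009 -0.012  0.009] clock 19.4
[ 0.5634556  -0.22641124  0.08445608]
1 131 [[ 548.4 -205.8   51. ]
 [ 550.2 -198.6   73.7]
 [ 551.7 -197.6   78.5]
 [ 557.2 -194.8   98.1]]
-1 129 [[ 543.7 -277.9   50. ]
 [ 545.2 -269.6   50.9]
 [ 547.7 -266.6   77.3]
 [ 551.9 -259.5   96.7]]
```

View pics/c10.png

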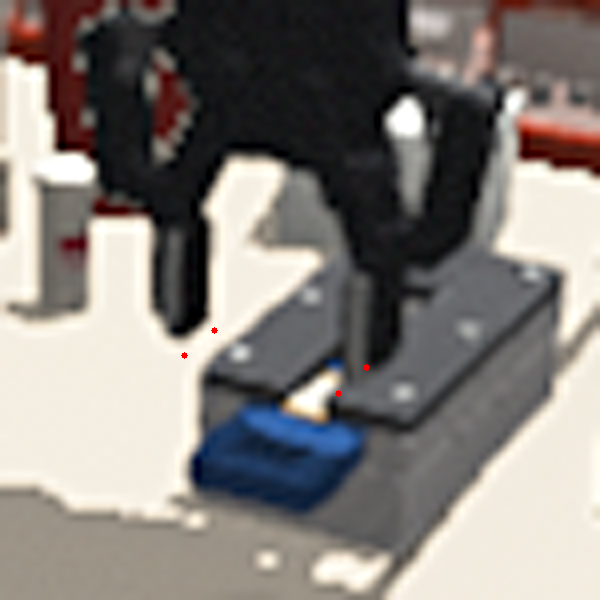

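```bash
python3 -m pendant '[[0,0,0.15,0,0,0,0.3],[0,0,0.3,0,0,0,0.3],[0,0,0.45,0,0,0,0.3],[0,0,0.5,0,0,0,0.3],[0,0,0.5,0,0,0,0.3],[0,0,0.5,0,0,0,0.3],[0,0,0.5,0,0,0,0.3],[0,0,0.5,0,0,0,0.3],[0,0,0.5,0,0,0,0.3],[0,0,0.5,0,0,0,0.3]]' 40
python3 go.py 561 -229.4 43 -3.2
```

```text
clock: 20.7
position: [0.5634, -0.2279, 0.0593]
ee_rot: [0.028, 1.0, 0.0, 0.0]
ft_force: [0.4, 1.2, -0.8]
grip_width: 0.646
grasp_force: 0.0
pos [ 563.4 -227.9   59.3] shift [ 0.046 -0.032  0.326] turn [ 0.     0.001 -0.001] clock 20.7
```

```bash
python3 -m pendant '[[0.046,-0.03,0.05,0,0,0,0.3],[0.046,-0.03,0.12,0,0,0,0.3],[0.046,-0.03,0.22,0,0,0,0.3],[0.046,-0.03,0.3,0,0,0,0.3],[0.046,-0.03,0.33,0,0,0,0.3],[0.046,-0.03,0.33,0,0,0,0.2],[0.046,-0.03,0.33,0,0,0,0.1],[0.046,-0.03,0.33,0,0,0,0],[0.046,-0.03,0.33,0,0,0,-0.2],[0.046,-0.03,0.33,0,0,0,-0.3]]' 50
python3 go.py 561 -229.4 43 -3.2
```

```text
clock: 21.95
position: [0.5611, -0.2293, 0.0431]
ee_rot: [0.028, 1.0, 0.0, 0.0]
ft_force: [-2.0, 0.7, 4.3]
grip_width: 0.5
grasp_force: 51.8
pos [ 561.1 -229.3   43.1] shift [ 0.001 -0.002  0.002] turn [ 0.001  0.002 -0.002] clock 21.95
```

```bash
python3 -m pendant '[[0.06,0,-0.01,0,0,0,-0.3],[0.18,0,-0.01,0,0,0,-0.3],[0.32,0,-0.01,0,0,0,-0.3],[0.48,0,-0.01,0,0,0,-0.3],[0.64,0,-0.01,0,0,0,-0.3],[0.8,0,-0.01,0,0,0,-0.3],[0.96,0,-0.01,0,0,0,-0.3],[1.12,0,-0.01,0,0,0,-0.3],[1.28,0,-0.01,0,0,0,-0.3],[1.4,0,-0.01,0,0,0,-0.3]]'
python3 - <<'E'
from h import *
from go import units
o=manip.get_obs(); print(o["position"],o["ft_force"],o["grip_width"])
im,D=manip.camera('top');save(im,'pics/t10.png'); H=cv2.cvtColor(im,cv2.COLOR_RGB2HSV).astype(int); v,u=np.mgrid[:400,:640]
m=(H[...,0]>100)&(H[...,0]<125)&(H[...,1]>110)&(u>330)&(u<390)&(v>150)&(v<240)
ys,xs=np.nonzero(m); p=np.array([atz("top",q,.042)[:2] for q in zip(xs,ys)],np.float32)*1000; print(len(p),cv2.minAreaRect(p),p.min(0),p.max(0))
units(449-24.99,-2+1.4,80,-3.2)
E
```

```text
clock: 23.2
position: [0.4905, -0.2253, 0.0432]
ee_rot: [0.028, 1.0, 0.0, -0.0]
ft_force: [0.5, 0.3, -1.1]
grip_width: 0.5
grasp_force: 51.2
[ 0.49048031 -0.22533154  0.04324185] [ 0.52366024  0.328241   -1.12749859] 0.4996357271542425Traceback (most recent call last):
  File "<stdin>", line 6, in <module>
cv2.error: OpenCV(4.12.0) /io/opencv/modules/imgproc/src/convhull.cpp:143: error: (-215:Assertion failed) total >= 0 && (depth == CV_32F || depth == CV_32S) in function 'convexHull'
```

```bash
python3 -m pendant '[[0,0,-0.3,0,0,0,-0.3],[0.1,0.15,-0.6,0,0,0,-0.3],[0.3,0.6,-0.84,0,0,0,-0.3],[0.5,1.2,-0.84,0,0,-0.1,-0.3],[0.7,1.85,-0.84,0,0,-0.2,-0.3],[0.95,2.5,-0.84,0,0,-0.3,-0.3],[1.2,3.15,-0.84,0,0,-0.4,-0.3],[1.4,3.75,-0.84,0,0,-0.4,-0.3],[1.55,4.2,-0.84,0,0,-0.4,-0.3],[1.59,4.38,-0.84,0,0,-0.4,-0.3]]'
python3 -m pendant '[[0,0,0,0,0,0,-0.3],[0,0,0.2,0,0,0,-0.3],[0,0,0.4,0,0,0,-0.3],[0,0,0.6,0,0,0,-0.3],[0,0,0.7,0,0,0,-0.3],[0,0,0.8,0,0,0,-0.3],[0,0,0.8,0,0,0,-0.3],[0,0,0.8,0,0,0,-0.3],[0,0,0.8,0,0,0,-0.3],[0,0,0.8,0,0,0,-0.3]]'
python3 - <<'E'
from h import *
from go import units
units(423.5,-2,16.5,0)
for n in("top","scene"):
    im,D=manip.camera(n);save(im,f'pics/{n}11.png'); np.save(f"{n}11.npy",D); P=cloud(n,D)
    H=cv2.cvtColor(im,cv2.COLOR_RGB2HSV).astype(int)
    m=(H[...,0]>100)&(H[...,0]<125)&(H[...,1]>110)&(abs(P[...,0]-.45)<.08)&(abs(P[...,1])<.06)&(P[...,2]>.02)&(P[...,2]<.07)
    q=P[m]; print(n,len(q))
    if len(q)>20: print(np.round(np.percentile(q,[1,50,99],axis=0)*1000,1)); A=np.c_[q[:,:2],np.ones(len(q))]
    m=(abs(P[...,0]-.45)<.045)&(abs(P[...,1]+.002)<.018)&(P[...,2]>.02)&(P[...,2]<.055)&(P[...,0]>.445)
    q=P[m]; print("plane",len(q)); 
    if len(q)>20: print(np.round(np.linalg.lstsq(np.c_[q[:,:2]-[.4485,-.002],np.ones(len(q))],q[:,2],rcond=None)[0],4))
E
```

```text
clock: 24.5
position: [0.4244, -0.0011, 0.0862]
ee_rot: [-0.001, 1.0, 0.0, 0.001]
ft_force: [0.5, 0.3, -1.6]
grip_width: 0.503
grasp_force: 51.1
clock: 25.75
position: [0.4241, -0.0022, 0.0455]
ee_rot: [0.0, 1.0, 0.0, 0.0]
ft_force: [-1.6, 0.1, -1.0]
grip_width: 0.501
grasp_force: 51.1
pos [424.1  -2.2  45.5] shift [0.013 0.004 0.58 ] turn [ 0.001  0.003 -0.001] clock 25.75
top 0
plane 0
scene 194
[[401.5 -24.3  33. ]
 [425.5  -2.2  42. ]
 [491.2  20.6  61.8]]
plane 27
[-0.0043  0.0157  0.0434]
```

```bash
python3 -m pendant '[[0,0,0.12,0,0,0,-0.3],[0,0,0.24,0,0,0,-0.3],[0,0,0.34,0,0,0,-0.3],[0,0,0.42,0,0,0,-0.3],[0,0,0.48,0,0,0,-0.3],[0,0,0.52,0,0,0,-0.3],[0,0,0.55,0,0,0,-0.3],[0,0,0.57,0,0,0,-0.3],[0,0,0.57,0,0,0,-0.3],[0,0,0.57,0,0,0,-0.3]]'
python3 -m pendant '[[0,0,0.003,0,0,0,-0.3],[0,0,0.006,0,0,0,-0.3],[0,0,0.009,0,0,0,-0.3],[0,0,0.012,0,0,0,-0.3],[0,0,0.015,0,0,0,-0.3],[0,0,0.015,0,0,0,-0.3],[0,0,0.015,0,0,0,-0.3],[0,0,0.015,0,0,0,-0.3],[0,0,0.015,0,0,0,-0.3],[0,0,0.015,0,0,0,-0.3]]'
```

```text
clock: 27.1
position: [0.424, -0.0022, 0.0168]
ee_rot: [0.0, 1.0, 0.0, 0.0]
ft_force: [0.5, -0.1, -1.5]
grip_width: 0.497
grasp_force: 51.1
clock: 28.35
position: [0.424, -0.0022, 0.0163]
ee_rot: [0.0, 1.0, 0.0, -0.0]
ft_force: [-2.5, -0.1, 5.0]
grip_width: 0.501
grasp_force: 51.9
```

```bash
python3 -m pendant '[[0,0,0,0,0,0,-0.1],[0,0,0,0,0,0,0.05],[0,0,0,0,0,0,0.15],[0,0,0,0,0,0,0.3],[0,0,0,0,0,0,0.3],[0,0,-0.1,0,0,0,0.3],[0,0,-0.4,0,0,0,0.3],[0,0,-1,0,0,0,0.3],[0,0,-1.8,0,0,0,0.3],[0,0,-2.6,0,0,0,0.3]]'
python3 -m pendant '[[0,0.8,-0.3,0,0,0,0.3],[0,1.6,-0.3,0,0,0,0.3],[0,2.4,-0.3,0,0,0,0.3],[0,3.2,-0.3,0,0,0,0.3],[0,4,-0.3,0,0,0,0.3],[0,4.8,-0.3,0,0,0,0.3],[0,5.4,-0.3,0,0,0,0.3],[0,5.4,-0.3,0,0,0,0.3],[0,5.4,-0.3,0,0,0,0.3],[0,5.4,-0.3,0,0,0,0.3]]'
python3 - <<'E'
from h import *
for n in("top","scene"):
    im,D=manip.camera(n);save(im,f'pics/{n}12.png'); P=cloud(n,D); H=cv2.cvtColor(im,cv2.COLOR_RGB2HSV).astype(int)
    b=(abs(P[...,0]-.45)<.09)&(abs(P[...,1])<.1)
    for t,m,z in(("blue",(H[...,0]>100)&(H[...,0]<125)&(H[...,1]>110)&b,.015),("green",(H[...,0]>45)&(H[...,0]<80)&(H[...,1]>100)&b,.003)):
        ys,xs=np.nonzero(m); p=np.array([atz(n,q,z)[:2] for q in zip(xs,ys)],np.float32)*1000
        if len(p)>5: print(n,t,len(p),cv2.minAreaRect(p),"z",np.median(P[...,2][m]))
    for t in("pick_grip","cradle_rest","tin","loupe","spool"): print(t,[(q["pixel"],round(q["p"],2)) for q in manip.tip_of(t,n)[:1]])
    k=(abs(P[...,0]-.4585)<.025)&(abs(P[...,1]+.002)<.016)&(P[...,2]>.008)&(P[...,2]<.03)
    q=P[k]; print("plane",len(q),np.round(np.linalg.lstsq(np.c_[q[:,:2]-[.4485,-.002],np.ones(len(q))],q[:,2],rcond=None)[0],4) if len(q)>20 else "")
E
```

```text
clock: 29.6
position: [0.4239, -0.0024, 0.1484]
ee_rot: [0.0, 1.0, 0.0, 0.0]
ft_force: [0.6, 0.1, -1.4]
grip_width: 0.651
grasp_force: 0.0
clock: 30.85
position: [0.4244, 0.2667, 0.1615]
ee_rot: [0.001, 1.0, 0.0, 0.0]
ft_force: [0.3, 0.4, 1.0]
grip_width: 0.645
grasp_force: 0.0
top blue 338 ((450.31988525390625, -3.7981414794921875), (41.20905303955078, 87.8985595703125), 89.97447204589844) z 0.01385026966628966
top green 2205 ((449.43768310546875, -1.9366302490234375), (157.44186401367188, 118.98149871826172), 89.24556732177734) z 0.0018280652669449005
pick_grip [([204.2, 235.4], 0.85)]
cradle_rest [([201.9, 230.3], 0.71)]
tin [([422.0, 191.8], 0.57)]
loupe [([437.6, 227.1], 0.46)]
spool [([394.3, 248.8], 0.49)]
plane 229 [ 0.0019 -0.0199  0.0144]
scene blue 259 ((440.1377258300781, -7.413063049316406), (50.67102813720703, 99.32415771484375), 89.86770629882812) z 0.013127812890380341
scene green 938 ((445.2919921875, -2.6959381103515625), (158.26100158691406, 118.30733489990234), 89.8920669555664) z 0.0018379627887987748
pick_grip [([218.7, 195.3], 0.47)]
cradle_rest [([219.6, 195.6], 0.92)]
tin [([431.0, 242.1], 0.84)]
loupe [([432.0, 261.9], 0.62)]
spool [([375.8, 262.2], 0.44)]
plane 108 [0.0132 0.0186 0.0143]
```

```bash
python3 -c "
from workcell import manip
print(manip.hand_in())"
```

```text
the job is handed in; nothing more can be done
None
```

The carrier lies level, dial up, within about 2 mm of the mat's middle; the pick is back in its cradle, tin, loupe and spool were left alone, and I handed in at about 31 s, but I viewed 12 pictures against the limit of 10.

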